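# Hold a steel bar down for tack welding

## Robot

A 6-joint arm with a two-finger parallel gripper is mounted at the origin on the work surface. World frame = base frame: x ahead of the robot, y to its left, z up, the work surface at z = 0. Lengths are in m, angles in degrees, forces in N, time in s.
With the tool pointing down it reaches from about 0.4 to 0.825 m from the base axis. Payload 7 kg.
Tool frame: the origin (TCP) lies midway between the tips of the shut fingers; the grasp point (between the pads) lies 19 mm behind it (r.grip_depth is the distance from the TCP to the grasp point, in m); z points along the fingers, y is the line along which they close (so a half turn about z gives the same grasp; the last joint's range is limited). The gripper opens to 88 mm and grips with 3 to 60 N. Pads are 19 mm wide; open, the fingers measure 130 mm over their backs; the gripper's body (78 mm by 193 mm) begins 47 mm behind the grasp point.
Start: joints at [86.465, 20.546, 0.682, 0, -70.136, -16.507], TCP at [0.231, 0.634, 0.227] pointing down, gripper open.
Joint ranges: [-176.03, 176.03], [-82.01, 121.73], [-58.28, 71.71], [-173.87, 95.51], [-174.79, -0.11], [-173.66, 173.66]. Speed limits (degrees/s): [136.94, 136.94, 172.46, 180, 180, 180].

## Interface

Orientations are given as [roll, pitch, yaw] about the fixed x, y, z axes, in that order (R = Rz(yaw) Ry(pitch) Rx(roll)).
In Python, from plant import r, capture, close_job, search_frame, outline_of gives the robot as it stands.
- The arm moves only by the shell command python3 -m creep 'ROWS' [FORCE]. ROWS is JSON, a list of rows, each a list of 7 numbers: the finger opening in mm, from 0 to 87.6, then the shift along the world's x, y, z in units of 25 mm (1.0 is 25 mm), then the turn, a rotation vector about the world's x, y, z in degrees. In form: [[hand, x, y, z, ax, ay, az], ...]. A call has 1 to 8 rows; each row shifts and turns the commanded pose from where the row before left it; what a row does not reach is not made up. A row lasts 1/12 s, in which the tool goes at most 41.7 mm and 7.16 degrees, less where a joint would pass 70% of its speed; a pose out of reach is approached as far as the arm can. A call is refused whole if a number of a shift passes 1 or a number of a turn 7.16, either way. A call with a gripper value outside its range is refused whole. The fingers move at their own pace and stop on an object; FORCE is the grip in N (left out, the last holds). Time passes only in rows, so rows that do not move let the fingers close. It gives the time, the measured TCP pose, the force, the opening and the grip force at its end, in the units of the state.
- r.get_state(): the state, without advancing time (a new reading comes with each control period).
- capture(name): name is "scene" or "top"; returns a dict with "frame" (480x640x3 uint8, red, green, blue), "K" (3x3 intrinsics, pixels), "origin" and "rotation" of the camera in the world. Camera axes: x right, y down, z forward; pixel columns grow to the right and rows downward; lengths in m; the calibration is good to about 2 mm. A picture is of the moment at which its call begins. There is no depth.
- close_job(): hands the job in; it is judged then, once.
Trained networks look in a picture, given as the dict that the camera call returned (one of the last four; its "shot" number tells which), for a name from the list of things; names that differ only in an ending like _2 or _b are one class to them, and where a whole thing is asked for, a point or a joint stands for the part that bears it (a point fixed in the world has none). Each returns a list of dicts, best first, with "conf" (0 to 1); they miss things now and then, are a little off and sometimes report something else, mostly with a low value. They report only what shows in the picture. A call takes as long as a camera call.
- search_frame(picture, target): "bbox" ([left, top, right, bottom] in pixels, round what is visible of it).
- outline_of(picture, target): "region" (480x640 bool, what is visible of it) and "bbox" ([left, top, right, bottom] in pixels, round what is visible of it).
The state is a dict: "time_s": time; "joints": joint angles; "qd": joint speeds; "joint_torque": joint torques, N m; "tcp_pos": TCP position; "eef_rot": TCP orientation; "contact_force": force on the tool from outside, world axes, zero at the start; "moment": the same for the moment, N m; "gripper_width": finger opening in m; "gripper_force": force on a finger pad.
Only numpy, scipy, OpenCV 4.12 (cv2) and the standard library are available. Lean on these libraries where they do the work, as an engineer would, in place of code of your own. Each camera call takes 0.05 s, during which the arm holds its last target. There are 200 camera calls.

## Task

Lay the long flat bar with the nut on it across the two narrow rests of the hold-down fixture, square and centred on the rests' width, nut up, its plain end under the raised foot and its nut end hanging out past the other rest, and let go of it. Then, with the fingers, bring the spring-loaded lever down by its side grip until the lever is level, so that the sprung foot clamps the bar, and finish while still holding the lever down there: do not let it up. Leave the short bar, the pipe collar, the big loose nut and the hammer where they lie.

Things in the scene. Friction and masses are not known exactly. Their poses are not given: they have to be found in the camera images.
- bar: The work: flat steel bar, 28 mm wide (x), 220 mm long (y), 12 mm thick, 0.5 to 0.75 kg, lying flat on the table. Origin: middle of its underside. A hexagon nut (24 mm across flats, 13 mm high) is welded on top at its -y end, 94 mm from the middle; the balance point is about 8 mm from the middle towards the nut. The +y end is plain.
- nut_end (a point): Centre of the top of the welded nut on the bar, 25 mm above the bar's underside.
- fixture: Hold-down fixture bolted to the bench, turned up to 0.25 rad. Origin: at table height right below where the bar's middle belongs. x: away from the robot, towards the lever's hinge; y: along the laid bar, +y the lever side, -y the nut side. Base plate 12 mm thick, x -95 to 145, y -80 to 140 mm. Two rests stand on it, tops 70 mm above the table, at x = 0, y = +90 (under the foot) and y = -50 mm.
- rest_foot (a point): Centre of the flat top of the steel rest under the foot: top 36 mm (fixture x) by 14 mm (y), 70 mm above the table.
- rest_open (a point): The other, identical steel rest, 140 mm from the first: centre of its flat top.
- lever (a joint): Lever angle in rad: 0 raised (it springs back there), 0.90 level, hard stop at 1.06. The arm slopes up from hinge to grip by 0.90 minus this value. With the bar in place the foot meets it at about 0.76; holding it level takes about 7 N downwards at the grip, 2 to 5 N before the foot meets the bar.
- grip (a point): Black round side grip at the lever's free end: 24 mm thick, 80 mm long along the fixture's y, on the +y side of the arm. Origin: on its axis, 220 mm from the hinge, 45 mm to the +y side of the arm's middle plane; the grip reaches 37 mm to -y and 43 mm to +y of it. Its axis is 297 mm above the table raised, 125 mm level, and moves in an arc about the hinge.
- foot_pad (a point): Round steel pad, 18 mm across, under the sprung foot, 100 mm from the hinge. Origin: centre of its underside, 168 mm above the table when raised, right over the rest: slide the bar in beneath it from the -y side, just above the rests. It gives up to 22 mm, 0.8 N per mm; at level it is pushed in about 14 mm and presses with 11 to 14 N.
- short_bar: Plain flat steel bar, 28 x 120 x 12 mm, no nut. Bystander, lying flat on the table. Origin: centre of its underside, y along its length.
- collar: Rusty pipe collar standing on the table, 48 mm across, 30 mm high. Bystander. Origin: centre of its underside.
- big_nut: Rusty hexagon nut, 46 mm across flats, 24 mm high. Bystander. Origin: centre of its underside.
- hammer: Hammer lying on the table along its x, about 300 mm long. Bystander.
- hinge (a point): Lever's hinge axis (parallel to the fixture's y), at fixture x 100, y 90, z 125 mm, between cheeks 142 mm high spanning y 68 to 112. The arm, 16 mm wide and 20 mm deep, swings in the upright plane y = 90 mm. Raised, it leans up over the rest at y = 90; nothing of the raised lever is at y below 75 mm.
- foot (a joint): How far the sprung foot is pushed into the lever, m: 0 free, 0.022 at most.

How it is judged (in metres and radians):
On the way:
1. the bar lies let go across both rests, square, nut up and out, with the lever still up (x of bar in the frame of fixture between -0.011 and 0.011 m and y of bar in the frame of fixture between -0.02 and 0.03 m and z of bar in the frame of fixture between 0.066 and 0.074 m and angle between the y axis of bar and the y axis of fixture, either way round below 0.12 rad and y of nut_end in the frame of fixture below -0.05 m and angle between bar's own z axis and vertical below 0.05 rad and contact force between bar and fixture above 1 N and contact force between bar and the arm below 0.3 N and contact force between bar and the fingers below 0.3 N and value of joint lever below 0.3 rad), for 0.3 s.
At the end, for the whole second after the job is handed in: Fingers still hold the lever by its grip, level within 0.06 rad; the foot bears on the bar with over 4 N; the bar, let go, lies on both rests, square within 0.12 rad, within 11 mm across the rests, 20 mm short to 30 mm far lengthwise, nut up and away from the lever (x of bar in the frame of fixture between -0.011 and 0.011 m and y of bar in the frame of fixture between -0.02 and 0.03 m and z of bar in the frame of fixture between 0.066 and 0.074 m and angle between the y axis of bar and the y axis of fixture, either way round below 0.12 rad and y of nut_end in the frame of fixture below -0.05 m and angle between bar's own z axis and vertical below 0.05 rad and contact force between bar and fixture above 1 N and contact force between bar and the arm below 0.3 N and contact force between bar and the fingers below 0.3 N and value of joint lever between 0.84 and 0.96 rad and velocity of joint lever between -0.1 and 0.1 rad/s and contact force between foot and bar above 4 N and contact force between the fingers and lever above 1 N and linear speed of bar below 0.02 m/s); the arm keeps its last pose, push and grip.
It fails at once if the short bar, collar, big nut or hammer is moved by more than 30 mm (distance of any of short_bar, collar, big_nut, hammer from where it was at the start of the episode above 0.03 m).
It also fails if it takes over 56 s, if anything falls off the work surface, if the arm or the gripper's body presses on something with over 40 N, if the wrist force passes 120 N, or if a joint passes its speed limit or range.

## Working session

There is one attempt and no reset: what is moved stays moved. The work goes in short steps, Python scripts to look and compute and a shell command to move; the robot and the scene stay as the last step left them, time stands still between calls to the robot, and variables do not carry over. Pictures are saved under pics/ and viewed, at most 10 in all, crops included, and the job is handed in when it is done.

```bash
ls; mkdir -p pics; cat > h.py <<'E'
import numpy as np,cv2
from plant import r,capture,close_job,search_frame,outline_of
def save(p,n): cv2.imwrite('pics/'+n,cv2.cvtColor(p['frame'],cv2.COLOR_RGB2BGR))
def ray(p,uv):
    K=np.array(p['K']);R=np.array(p['rotation'])
    d=R@np.linalg.inv(K)@np.array([uv[0],uv[1],1.]);return np.array(p['origin']),d
def atz(p,uv,z):
    o,d=ray(p,uv);return o+d*(z-o[2])/d[2]
def tri(obs):
    A=np.zeros((3,3));b=np.zeros(3)
    for p,uv in obs:
        o,d=ray(p,uv);d=d/np.linalg.norm(d);M=np.eye(3)-np.outer(d,d);A+=M;b+=M@o
    return np.linalg.solve(A,b)
def proj(p,X):
    K=np.array(p['K']);R=np.array(p['rotation']);c=K@(R.T@(np.array(X)-np.array(p['origin'])));return c[:2]/c[2]
E
cat > a.py <<'E'
from h import *
np.set_printoptions(precision=3,suppress=True)
print(r.get_state())
for n in ('scene','top'):
    p=capture(n);save(p,n+'0.png');print(n,p['origin'],p['rotation'],p['K'])
    for t in ['bar','nut_end','fixture','rest_foot','rest_open','grip','foot_pad','lever','short_bar','collar','big_nut','hammer']:
        try:
            L=search_frame(p,t);print(t,[(np.round(l['bbox']).tolist(),round(l['conf'],2)) for l in L[:3]])
        except Exception as e: print(t,e)
E
python3 a.py
```

```text
pics
{'time_s': 0.0, 'joints': array([ 86.464,  20.591,   0.634,  -0.021, -70.136, -16.507]), 'qd': array([ 0.05 ,  0.031, -0.027, -0.012,  0.056,  0.034]), 'joint_torque': array([  0.002, -58.273,  29.305,   6.997,   0.007,  -0.   ]), 'tcp_pos': array([0.231, 0.634, 0.226]), 'eef_rot': array([179.905,  -0.008, -20.05 ]), 'contact_force': array([-0.58 ,  0.293,  0.007]), 'moment': array([0.02 , 0.021, 0.033]), 'gripper_force': 0.0, 'gripper_width': 0.08790605914649095}
scene [1.255 0.017 0.956] [-137.553    0.214   91.944] [[511.585   0.    327.478]
 [  0.    511.585 238.348]
 [  0.      0.      1.   ]]
bar [([184.0, 298.0, 284.0, 334.0], 0.59)]
nut_end [([187.0, 301.0, 286.0, 329.0], 0.74)]
fixture [([323.0, 185.0, 460.0, 372.0], 0.7)]
rest_foot [([323.0, 186.0, 462.0, 372.0], 0.8)]
rest_open [([321.0, 188.0, 461.0, 374.0], 0.62)]
grip [([407.0, 186.0, 462.0, 314.0], 0.71)]
foot_pad []
lever [([406.0, 185.0, 463.0, 314.0], 0.8)]
short_bar [([212.0, 246.0, 258.0, 267.0], 0.69)]
collar [([286.0, 234.0, 303.0, 257.0], 0.76)]
big_nut [([435.0, 222.0, 457.0, 247.0], 0.84), ([406.0, 184.0
[... 179 characters left out ...]
   325.774]
 [  0.    625.075 252.637]
 [  0.      0.      1.   ]]
bar [([381.0, 208.0, 480.0, 247.0], 0.68), ([371.0, 308.0, 394.0, 328.0], 0.2)]
nut_end [([382.0, 208.0, 479.0, 252.0], 0.63)]
fixture [([204.0, 174.0, 346.0, 295.0], 0.7), ([418.0, 289.0, 478.0, 310.0], 0.68)]
rest_foot [([203.0, 178.0, 348.0, 299.0], 0.61)]
rest_open [([204.0, 176.0, 346.0, 294.0], 0.81)]
grip [([207.0, 192.0, 262.0, 258.0], 0.89)]
foot_pad [([203.0, 175.0, 349.0, 294.0], 0.32)]
lever [([207.0, 192.0, 262.0, 261.0], 0.77)]
short_bar [([419.0, 290.0, 477.0, 309.0], 0.75)]
collar [([373.0, 307.0, 394.0, 327.0], 0.51)]
big_nut [([207.0, 332.0, 228.0, 359.0], 0.83)]
hammer [([147.0, 242.0, 186.0, 363.0], 0.56)]
```

```bash
python3 - <<'E'
import cv2
a=cv2.imread('pics/scene0.png');b=cv2.imread('pics/top0.png')
cv2.imwrite('pics/s1.png',cv2.resize(a[175:385,175:541],None,fx=2.18,fy=2.18,interpolation=2))
cv2.imwrite('pics/t1.png',cv2.resize(b[165:370,140:490],None,fx=2.28,fy=2.28,interpolation=2))
s=open('h.py').read().replace("R=np.array(p['rotation'])","R=Rotation.from_euler('xyz',p['rotation'],degrees=True).as_matrix()")
open('h.py','w').write("from scipy.spatial.transform import Rotation\n"+s)
E
```

```text
(no output)
```

View pics/s1.png

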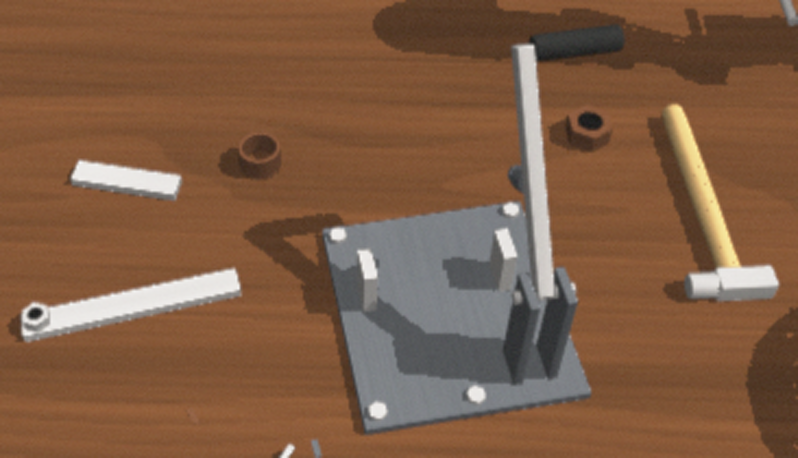

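View pics/t1.png

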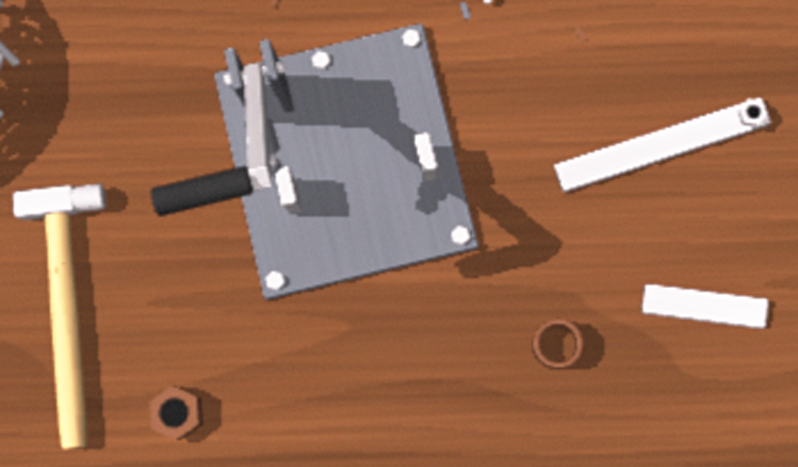

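```bash
cat >> h.py <<'E'
def pts(pose,L):
    c,s=np.cos(pose[3]),np.sin(pose[3]);L=np.array(L,float)
    return np.c_[pose[0]+c*L[:,0]-s*L[:,1],pose[1]+s*L[:,0]+c*L[:,1],pose[2]+L[:,2]]
def box(x0,x1,y0,y1,z0,z1): return [(x,y,z) for x in(x0,x1) for y in(y0,y1) for z in(z0,z1)]
def sil(p,pose,boxes,S=4):
    m=np.zeros((480*S,640*S),np.uint8)
    for b in boxes:
        q=np.array([proj(p,X) for X in pts(pose,b)]);h=cv2.convexHull(((q+.5)*S).astype(np.float32)).astype(np.int32);cv2.fillPoly(m,[h],1)
    return cv2.resize(m.astype(np.float32),(640,480),interpolation=cv2.INTER_AREA)
BAR=[box(-.014,.014,-.11,.11,0,.012),box(-.0125,.0125,-.1065,-.0815,.012,.025)]
def fitsil(obs,pose0,boxes,free):
    from scipy.optimize import minimize
    def f(v):
        p=np.array(pose0,float);p[free]+=v*np.array([.01,.01,.01,.05])[free]
        return sum(np.abs(sil(c,p,boxes)-m).sum() for c,m in obs)
    n=len(free);sx=np.vstack([np.zeros(n),np.eye(n)])-.3
    o=minimize(f,np.zeros(n),method='Nelder-Mead',options=dict(initial_simplex=sx,xatol=.01,fatol=.5,maxiter=300))
    p=np.array(pose0,float);p[free]+=o.x*np.array([.01,.01,.01,.05])[free];return p,o.fun
E
cat > b.py <<'E'
from h import *
from scipy.optimize import least_squares
np.set_printoptions(precision=4,suppress=True)
s=capture('scene');t=capture('top')
C=np.array([[.145,.14],[.145,-.08],[-.095,-.08],[-.095,.14]])
tp=np.array([[216,73],[424,27],[477,246],[266,297]])/2.28+[140,165]
sp=np.array([[590,395],[366,430],[324,230]])/2.18+[175,175]
sz=[0,0,.012]
res=lambda v:np.r_[np.concatenate([proj(t,pts([v[0],v[1],0,v[2]],[[*c,.012]])[0])-u for c,u in zip(C,tp)]),np.concatenate([proj(s,pts([v[0],v[1],0,v[2]],[[*c,z]])[0])-u for c,u,z in zip(C,sp,sz)])]
o=least_squares(res,[.45,.1,.2]);F=[o.x[0],o.x[1],0,o.x[2]];print('fix',F,res(o.x).round(1))
for c,n in((s,'scene'),(t,'top')):
    for k,X in dict(rf=(0,.09,.07),ro=(0,-.05,.07),grip=(-.0367,.135,.297),hinge=(.1,.09,.125)).items(): print(n,k,proj(c,pts(F,[X])[0]))
obs=[]
for c,n in((s,'scene'),(t,'top')):
    L=outline_of(c,'bar');m=L[0]['region'];print(n,L[0]['conf'],m.sum(),L[0]['bbox']);obs.append((c,m.astype(np.float32)))
m=obs[1][1];uv=np.argwhere(m>0)[:,::-1];r2=cv2.minAreaRect(uv.astype(np.float32));print(r2)
c0=atz(t,r2[0],.006)
yaw=np.arctan2(*(atz(t,(381,245),.012)-atz(t,(475,212),.012))[:2][::-1])-np.pi/2
print(c0,yaw)
for ob in (obs,obs[1:],obs[:1]): print(fitsil(ob,[c0[0],c0[1],0,yaw],BAR,[0,1,2,3] if len(ob)>1 else [0,1,3]))
E
python3 b.py
```

```text
fix [np.float64(0.5952365599243361), np.float64(0.07245049046650417), 0, np.float64(0.21018917168327703)] [-1.9 -0.1 -1.7 -1.9 -0.2  0.5 -1.7  1.1 -1.2  0.2 -1.8  1.2 -2.3 -2.2]
scene rf [405.7306 284.8249]
scene ro [342.3125 294.1643]
scene grip [436.3741 193.465 ]
scene hinge [422.9585 307.9312]
top rf [264.0945 246.5172]
top ro [325.6995 231.5875]
top grip [229.497  248.6537]
top hinge [250.8176 197.4174]
scene 0.66 1341 [187.8, 298.1, 284.1, 332.6]
top 0.97 1240 [384.9, 209.2, 477.4, 250.0]
((429.541259765625, 228.13088989257812), (13.980061531066895, 95.9136734008789), 72.51200103759766)
[ 0.6196 -0.2151  0.006 ] 0.3103988797939561
(array([ 0.6197, -0.2139, -0.0025,  0.2888]), np.float64(182.125))
(array([ 0.6193, -0.2138,  0.    ,  0.2833]), np.float64(76.75))
(array([ 0.6207, -0.2117,  0.    ,  0.3017]), np.float64(109.8125))
```

```bash

python3 -m creep '[[87,0.5,-1,0.8,0,0,-1.6],[87,0.5,-1,0.8,0,0,-1.6],[87,0.5,-1,0.8,0,0,-1.6],[87,0.5,-1,0.8,0,0,-1.6],[87,0.5,-1,0.8,0,0,-1.6],[87,0.5,-1,0.8,0,0,-1.6],[87,0.5,-1,0.8,0,0,-1.6],[87,0.5,-1,0.8,0,0,-1.6]]' 30
python3 -m creep '[[87,0.35,-1,0,0,0,-1.6],[87,0.35,-1,0,0,0,-1.6],[87,0.35,-1,0,0,0,-1.6],[87,0.35,-1,0,0,0,-1.6],[87,0.35,-1,0,0,0,-1.6],[87,0.35,-1,0,0,0,-1.6],[87,0.35,-1,0,0,0,-1.6],[87,0.35,-1,0,0,0,-1.6]]'
python3 -m creep '[[87,0.2,-1,0,0,0,-1.6],[87,0.2,-1,0,0,0,-1.6],[87,0.2,-1,0,0,0,-1.6],[87,0.2,-1,0,0,0,-1.6],[87,0.2,-1,0,0,0,-1.6],[87,0.2,-1,0,0,0,-1.6],[87,0.2,-1,0,0,0,-1.6],[87,0.2,-1,0,0,0,-1.6]]'
python3 -m creep '[[87,0.5,-1,0,0,0,-1.6],[87,0.5,-1,0,0,0,-1.6],[87,0.5,-1,0,0,0,-1.6],[87,0.5,-1,0,0,0,-1.6],[87,0.5,-1,0,0,0,-1.6],[87,0.5,-1,0,0,0,-1.6],[87,0.5,-1,0,0,0,-1.6],[87,0.5,-1,0,0,0,-1.6]]'
python3 -c "from plant import r;print(r.get_state()['joints'])"
```

```text
time_s: 2.17
tcp_pos: [0.3317, 0.4326, 0.3878]
eef_rot: [-180.0, 0.0, -32.9]
contact_force: [1.2, -0.3, -0.3]
gripper_width: 0.0872
gripper_force: 0.0
time_s: 2.83
tcp_pos: [0.4015, 0.2328, 0.3869]
eef_rot: [-180.0, 0.0, -45.7]
contact_force: [0.8, -0.9, -0.3]
gripper_width: 0.0869
gripper_force: 0.0
time_s: 3.5
tcp_pos: [0.4412, 0.0328, 0.3869]
eef_rot: [-180.0, 0.0, -58.5]
contact_force: [0.7, 0.1, -0.6]
gripper_width: 0.0868
gripper_force: 0.0
time_s: 4.17
tcp_pos: [0.5417, -0.1674, 0.3867]
eef_rot: [-180.0, -0.0, -71.3]
contact_force: [0.1, 0.4, 0.5]
gripper_width: 0.0871
gripper_force: 0.0
[ 2.60266819e+00  6.76734013e+00  2.87213514e+00 -6.63751879e-04
 -8.60853682e+01  1.60692522e+01]
```

```bash

python3 -m creep '[[87,0.4,-0.27,-1,0,0,-0.28],[87,0.4,-0.27,-1,0,0,-0.28],[87,0.4,-0.27,-1,0,0,-0.28],[87,0.4,-0.27,-1,0,0,-0.28],[87,0.4,-0.27,-1,0,0,-0.28],[87,0.4,-0.27,-1,0,0,-0.28],[87,0.4,-0.27,-1,0,0,-0.28],[87,0.4,-0.27,-1,0,0,-0.28]]'
python3 -m creep '[[87,0,0,-1,0,0,0],[87,0,0,-1,0,0,0],[87,0,0,-1,0,0,0],[87,0,0,-1,0,0,0],[87,0,0,-1,0,0,0],[87,0,0,-1,0,0,0],[87,0,0,0,0,0,0],[87,0,0,0,0,0,0]]'
python3 - <<'E'
from h import *
for n in('scene','top'):
    p=capture(n);save(p,n+'2.png')
a=cv2.imread('pics/scene2.png')[230:370,150:350];b=cv2.imread('pics/top2.png')[170:310,340:540]
cv2.imwrite('pics/c2.png',cv2.resize(np.hstack([a,b]),None,fx=2,fy=2,interpolation=2))
E
```

```text
time_s: 4.83
tcp_pos: [0.6217, -0.2203, 0.1854]
eef_rot: [-180.0, -0.0, -73.5]
contact_force: [0.2, 0.1, 0.4]
gripper_width: 0.0869
gripper_force: 0.0
time_s: 5.5
tcp_pos: [0.6205, -0.2199, 0.0356]
eef_rot: [179.8, 0.0, -73.5]
contact_force: [0.5, 0.3, 0.7]
gripper_width: 0.0875
gripper_force: 0.0
```

View pics/c2.png

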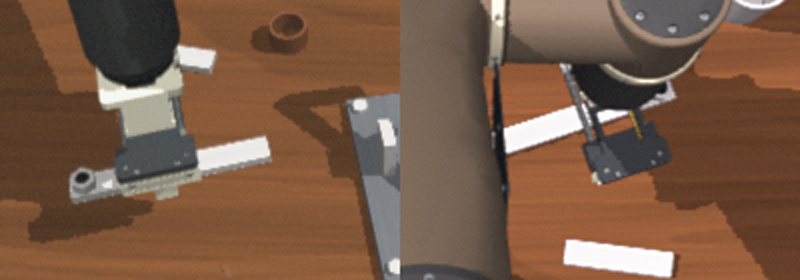

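The scene view (left half) shows the gripper straddling the bar between nut (83,180) and plain end (265,150), aligned with it. I descend and grip.

```bash

python3 -m creep '[[87,0,0,-0.6,0,0,0],[87,0,0,-0.45,0,0,0],[87,0,0,-0.2,0,0,0],[87,0,0,0,0,0,0],[20,0,0,0,0,0,0],[20,0,0,0,0,0,0],[20,0,0,0,0,0,0],[20,0,0,0,0,0,0]]' 35
python3 -m creep '[[20,0,0,0,0,0,0],[20,0,0,0,0,0,0],[20,0,0,0,0,0,0],[20,0,0,0,0,0,0]]'
```

```text
time_s: 6.27
tcp_pos: [0.6217, -0.2199, 0.0059]
eef_rot: [-180.0, -0.0, -73.5]
contact_force: [-0.2, -0.3, 0.6]
gripper_width: 0.066
gripper_force: 0.0
time_s: 6.6
tcp_pos: [0.6213, -0.2199, 0.0053]
eef_rot: [-180.0, -0.0, -73.5]
contact_force: [-0.3, -0.5, -0.4]
gripper_width: 0.0392
gripper_force: 0.0
```

```bash

python3 -m creep '[[20,0,0,0,0,0,0],[20,0,0,0,0,0,0],[20,0,0,0,0,0,0],[20,0,0,0,0,0,0],[20,0,0,0.5,0,0,0],[20,0,0,0.8,0,0,0],[20,0,0,0.8,0,0,0],[20,0,0,0.8,0,0,0]]'
python3 -m creep '[[20,0,0,0.8,0,0,0],[20,0,0,0.5,0,0,0],[20,0,0,0,0,0,0],[20,0,0,0,0,0,0]]'
python3 - <<'E'
from h import *
np.set_printoptions(precision=4,suppress=True)
s=capture('scene');save(s,'scene3.png');m=outline_of(s,'bar');print(m[0]['conf'],m[0]['bbox'])
cv2.imwrite('pics/c3.png',cv2.resize(s['frame'][170:380,150:480,::-1],None,fx=2.2,fy=2.2,interpolation=2))
E
```

```text
time_s: 7.27
tcp_pos: [0.6203, -0.2197, 0.0781]
eef_rot: [179.9, 0.1, -73.5]
contact_force: [0.7, -0.0, -6.0]
gripper_width: 0.0277
gripper_force: 35.0
time_s: 7.6
tcp_pos: [0.6212, -0.2197, 0.1104]
eef_rot: [-180.0, 0.0, -73.5]
contact_force: [-0.5, 0.0, -7.1]
gripper_width: 0.027
gripper_force: 35.0
0.66 [173.2, 267.9, 280.5, 305.2]
```

View pics/c3.png

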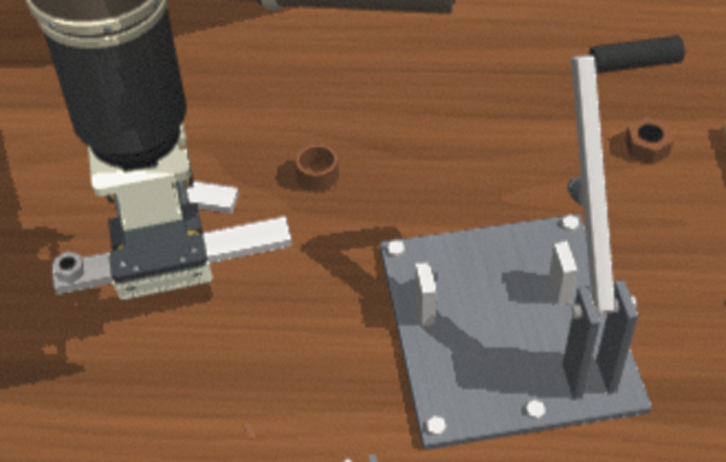

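Bar held level; base of the arm's forearm sits off to the +y side, so I check its height against the raised lever in the full picture.

View pics/scene3.png

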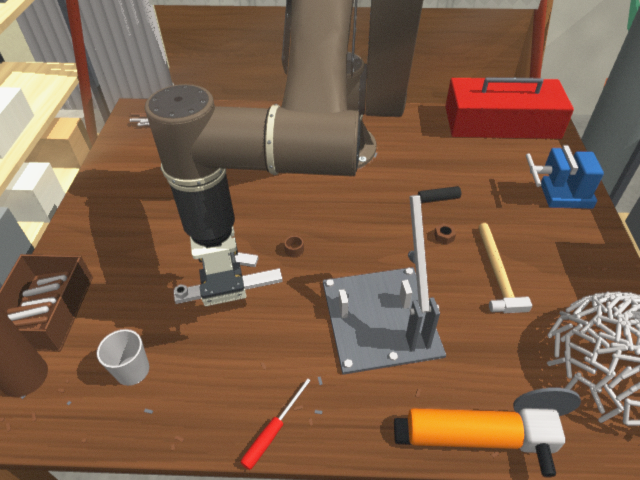

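```bash
python3 - <<'E'
from h import *
t=capture('top');save(t,'top3.png')
print([x for x in dir(r) if x[0]!='_'])
s=capture('scene')
for z in(.1,.3,.4,.5,.6): print(z,proj(s,[.6212,-.22,z]),proj(s,[.6,-.03,z]),proj(t,[.6212,-.22,z]),proj(t,[.6,-.03,z]))
E
```

```text
['Unreachable', 'get_state', 'grip_depth']
0.1 [225.50468718 288.69188138] [317.11335106 282.84429536] [437.7757372  218.06720902] [350.17739066 230.48287188]
0.3 [208.69409044 221.55792634] [315.05214173 215.46209813] [454.12770575 193.30618379] [351.58255125 207.84326987]
0.4 [198.08458241 179.18832779] [313.75425519 173.03339103] [464.59142735 177.46145698] [352.48169356 193.35650991]
0.5 [185.44257831 128.70185497] [312.21073395 122.57473488] [477.20784809 158.35699801] [353.56578688 175.88986474]
0.6 [170.1221496   67.51896012] [310.34455734  61.56827694] [492.71744894 134.871531  ] [354.89843903 154.41850086]
```

View pics/top3.png

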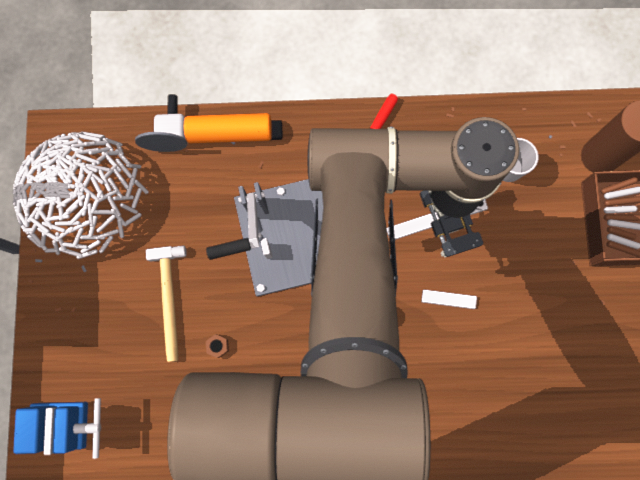

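```bash

python3 -m creep '[[20,0,0.5,-0.1,0,0,-0.56],[20,0,0.8,-0.1,0,0,-0.56],[20,0,0.85,-0.1,0,0,-0.56],[20,0,0.85,-0.1,0,0,-0.56],[20,0,0.85,-0.1,0,0,-0.56],[20,0,0.85,-0.1,0,0,-0.56],[20,0,0.85,-0.1,0,0,-0.56],[20,0,0.85,-0.1,0,0,-0.56]]'
python3 -m creep '[[20,-0.14,0.75,0,0,0,0],[20,-0.14,0.75,0,0,0,0],[20,-0.14,0.75,0,0,0,0],[20,-0.14,0.75,0,0,0,0],[20,-0.14,0.75,0,0,0,0],[20,-0.14,0.75,0,0,0,0],[20,-0.14,0.54,0,0,0,0],[20,0,0,0,0,0,0]]'
python3 -m creep '[[20,0,0,0,0,0,0],[20,0,0,0,0,0,0]]'
cat > c.py <<'E'
from h import *
import sys
np.set_printoptions(precision=4,suppress=True)
F=[.5952,.0725,0,.2102]
st=r.get_state();print(st['tcp_pos'],st['joints'])
s=capture('scene');t=capture('top');save(s,'s%s.png'%sys.argv[1]);save(t,'t%s.png'%sys.argv[1])
im=s['frame'][:,:,::-1].copy()
for k in((.018,.083),(.018,.097),(-.018,.083),(-.018,.097),(.018,-.043),(.018,-.057),(-.018,-.043),(-.018,-.057)):
    u=proj(s,pts(F,[[*k,.07]])[0]);cv2.circle(im,(int(u[0]*16),int(u[1]*16)),16,(0,0,255),-1,0,4)
cv2.imwrite('pics/o%s.png'%sys.argv[1],cv2.resize(im[180:380,270:480],None,fx=2.8,fy=2.8,interpolation=2))
E
python3 c.py 4
```

```text
time_s: 8.47
tcp_pos: [0.6207, -0.059, 0.089]
eef_rot: [179.9, 0.0, -78.0]
contact_force: [0.7, 0.2, -6.6]
gripper_width: 0.0278
gripper_force: 35.0
time_s: 9.13
tcp_pos: [0.5961, 0.0683, 0.0896]
eef_rot: [179.9, 0.0, -77.9]
contact_force: [-0.8, -2.1, -6.6]
gripper_width: 0.0274
gripper_force: 35.0
time_s: 9.3
tcp_pos: [0.5966, 0.0658, 0.0899]
eef_rot: [180.0, -0.0, -78.0]
contact_force: [-0.4, -0.5, -6.3]
gripper_width: 0.0276
gripper_force: 35.0
[0.5966 0.0658 0.0899] [ 24.931   20.5202 -18.8881   0.0073 -50.6431 -12.886 ]
```

View pics/o4.png

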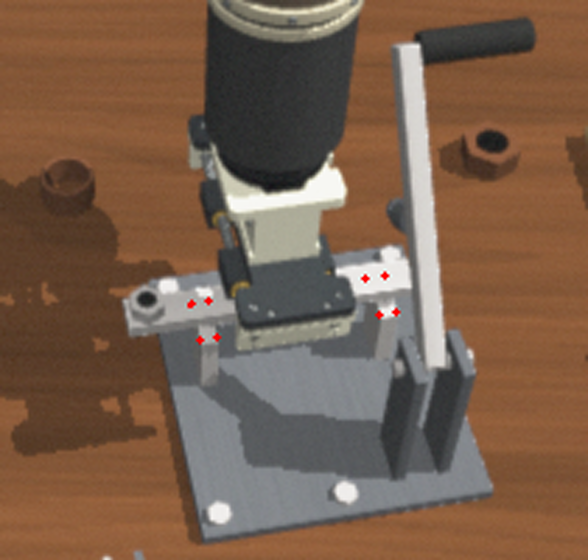

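The bar lies over both rests, the rest tops' computed corners (200-217,302-339 and 365-396,275-314) sit under it. Lowering.

```bash

python3 -m creep '[[20,0,0,-0.25,0,0,0],[20,0,0,-0.2,0,0,0],[20,0,0,-0.1,0,0,0],[20,0,0,-0.05,0,0,0],[20,0,0,0,0,0,0],[20,0,0,0,0,0,0]]'
```

```text
time_s: 9.9
tcp_pos: [0.5968, 0.0659, 0.0753]
eef_rot: [180.0, -0.0, -78.0]
contact_force: [-1.6, -0.8, -4.2]
gripper_width: 0.0275
gripper_force: 35.0
```

```bash

python3 -m creep '[[20,0,0,-0.04,0,0,0],[20,0,0,0,0,0,0],[35,0,0,0,0,0,0],[45,0,0,0,0,0,0],[60,0,0,0,0,0,0],[70,0,0,0,0,0,0]]'
python3 -m creep '[[70,0,0,0,0,0,0],[70,0,0,0.3,0,0,0],[70,0,0,0.6,0,0,0],[70,0,0,1,0,0,0],[70,0,0,1,0,0,0],[70,0,0,1,0,0,0],[70,0,0,1,0,0,0],[70,0,0,1,0,0,0]]'
```

```text
time_s: 10.4
tcp_pos: [0.5975, 0.0664, 0.0746]
eef_rot: [-179.9, 0.0, -77.9]
contact_force: [0.3, -0.2, 0.3]
gripper_width: 0.0487
gripper_force: 0.0
time_s: 11.07
tcp_pos: [0.5968, 0.066, 0.2238]
eef_rot: [-180.0, 0.0, -78.0]
contact_force: [0.1, -0.2, -0.7]
gripper_width: 0.0698
gripper_force: 0.0
```

```bash

python3 -m creep '[[70,0,0,1,0,0,0],[70,0,0,1,0,0,0],[70,0,0,1,0,0,0],[70,0,0,1,0,0,0],[70,0,0,1,0,0,0],[70,-0.3,0.5,0,0,0,0],[70,-0.3,0.7,0,0,0,0],[70,-0.4,0.8,0,0,0,0]]'
python3 -m creep '[[70,-0.4,0.8,0,0,0,0],[70,-0.4,0.8,0,0,0,0],[70,-0.4,0.8,0,0,0,0],[70,-0.4,0.8,0,0,0,0],[70,-0.16,0.62,0,0,0,0],[70,0,0,0,0,0,0],[70,0,0,0,0,0,0]]'
python3 c.py 5
python3 - <<'E'
from h import *
a=cv2.imread('pics/o5.png');b=cv2.imread('pics/s5.png')[60:260,330:530];b=cv2.resize(b,(560,560))
cv2.imwrite('pics/c5.png',cv2.resize(np.hstack([a[:560],b]),(800,390)))
s=capture('scene');L=outline_of(s,'bar');m=L[0]['region'].astype(np.float32);print(L[0]['conf'],m.sum())
F=[.5952,.0725,0,.2102]
p,f=fitsil([(s,m)],[F[0],F[1],.07,F[3]],BAR,[0,1,3]);print(p,f)
d=p[:2]-F[:2];c,q=np.cos(F[3]),np.sin(F[3]);print('in fixture',c*d[0]+q*d[1],-q*d[0]+c*d[1],p[3]-F[3])
E
```

```text
time_s: 11.73
tcp_pos: [0.5718, 0.1161, 0.3479]
eef_rot: [-179.9, 0.0, -78.0]
contact_force: [0.8, 1.0, -1.1]
gripper_width: 0.0699
gripper_force: 0.0
time_s: 12.32
tcp_pos: [0.5276, 0.2121, 0.3473]
eef_rot: [-180.0, 0.0, -77.9]
contact_force: [0.2, 0.5, 0.1]
gripper_width: 0.07
gripper_force: 0.0
[0.5276 0.2121 0.3473] [ 41.6252   7.3376  -1.364    0.0085 -81.2731 -29.4923]
0.98 1465.0
[0.59780508 0.07261658 0.07       0.21043358] 88.0625
in fixture 0.0025720616271839203 -0.0004295474939153779 0.00023358146423804738
```

View pics/c5.png

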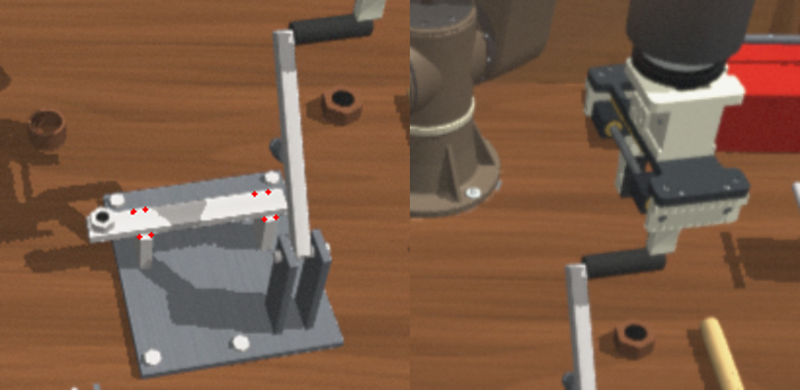

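Left: bar lies square across both rests (nut at (100,220), rests' dots under it). Right: fingers above the grip, slightly toward its +y end; I shift 5 mm back, descend and grip.

```bash

python3 -m creep '[[70,0.04,-0.2,0,0,0,0],[70,0,0,-0.6,0,0,0],[70,0,0,-0.7,0,0,0],[70,0,0,-0.7,0,0,0],[70,0,0,-0.6,0,0,0],[70,0,0,-0.24,0,0,0],[70,0,0,0,0,0,0],[15,0,0,0,0,0,0]]' 15
python3 -m creep '[[15,0,0,0,0,0,0],[15,0,0,0,0,0,0],[15,0,0,0,0,0,0],[15,0,0,0,0,0,0],[15,0,0,0,0,0,0],[15,0,0,0,0,0,0]]'
python3 -m creep '[[15,0,0,0,0,0,0],[15,0,0,0,0,0,0]]'
```

```text
time_s: 13.18
tcp_pos: [0.5293, 0.2062, 0.2763]
eef_rot: [-180.0, -0.0, -78.0]
contact_force: [-0.3, 0.6, 0.5]
gripper_width: 0.0675
gripper_force: 0.0
time_s: 13.68
tcp_pos: [0.5288, 0.2067, 0.276]
eef_rot: [-180.0, 0.0, -78.0]
contact_force: [-0.0, -0.8, 0.5]
gripper_width: 0.0293
gripper_force: 0.0
time_s: 13.85
tcp_pos: [0.5291, 0.2067, 0.2759]
eef_rot: [-180.0, 0.0, -78.0]
contact_force: [1.4, 0.6, -0.9]
gripper_width: 0.0234
gripper_force: 15.0
```

```bash

python3 -m creep '[[15,-0.32,-0.07,-0.29,0,0,0],[15,-0.32,-0.07,-0.29,0,0,0],[15,-0.29,-0.06,-0.32,0,0,0],[15,-0.29,-0.06,-0.32,0,0,0],[15,-0.26,-0.06,-0.35,0,0,0],[15,-0.26,-0.06,-0.35,0,0,0],[15,-0.23,-0.05,-0.37,0,0,0],[15,-0.23,-0.05,-0.37,0,0,0]]' 25
python3 - <<'E'
from h import *
s=capture('scene');save(s,'s6.png');cv2.imwrite('pics/c6.png',cv2.resize(s['frame'][130:380,270:520,::-1],(600,600)))
E
```

```text
time_s: 14.52
tcp_pos: [0.4752, 0.1957, 0.2102]
eef_rot: [-179.7, 0.1, -77.9]
contact_force: [5.9, 2.2, 1.1]
gripper_width: 0.0231
gripper_force: 25.0
```

View pics/c6.png

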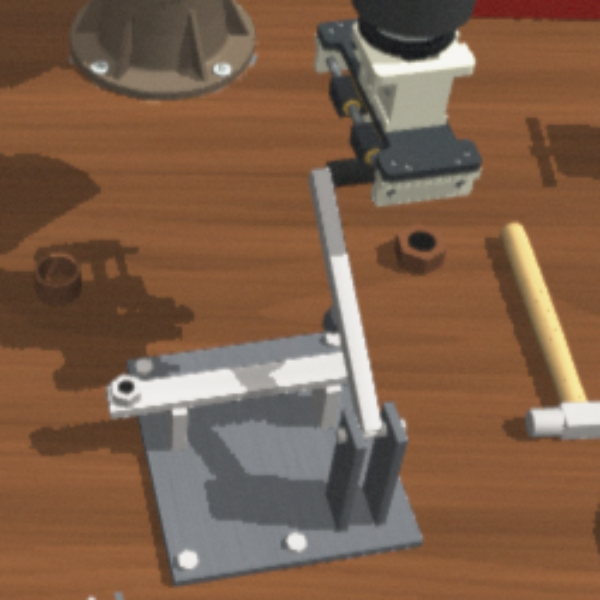

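The lever follows, held by its grip (350,175); bar undisturbed. Continue the arc.

```bash

python3 -m creep '[[15,-0.19,-0.04,-0.4,0,0,0],[15,-0.19,-0.04,-0.4,0,0,0],[15,-0.15,-0.03,-0.41,0,0,0],[15,-0.15,-0.03,-0.41,0,0,0],[15,-0.11,-0.02,-0.43,0,0,0],[15,-0.11,-0.02,-0.43,0,0,0],[15,0,0,0,0,0,0]]' 25
python3 -c "
from plant import r;s=r.get_state();print(s['tcp_pos'],s['contact_force'])"
```

```text
time_s: 15.15
tcp_pos: [0.4524, 0.191, 0.1464]
eef_rot: [-179.8, 0.1, -77.9]
contact_force: [5.8, 3.3, 1.0]
gripper_width: 0.0235
gripper_force: 25.0
[0.45243091 0.19104027 0.1464399 ] [5.84549765 3.29862944 1.04313586]
```

```bash

python3 -m creep '[[15,-0.06,-0.01,-0.43,0,0,0],[15,-0.06,-0.01,-0.43,0,0,0],[15,-0.02,0,-0.44,0,0,0],[15,-0.02,0,-0.44,0,0,0],[15,0,0,0,0,0,0],[15,0,0,0,0,0,0],[15,0,0,0,0,0,0]]' 25
cat > d.py <<'E'
from h import *
from scipy.optimize import minimize_scalar
np.set_printoptions(precision=4,suppress=True)
st=r.get_state();print(st['tcp_pos'],st['contact_force'])
F=[.5952,.0725,0,.2102]
s=capture('scene');save(s,'s7.png');L=outline_of(s,'lever');m=L[0]['region'];print(L[0]['conf'],m.sum())
for q in(.8,.85,.9,.95,1.):
    a=.9-q;u=[np.cos(a),np.sin(a)]
    P=lambda d,z:pts(F,[(.1-d*np.cos(a)-z*np.sin(a),.09,.125+d*np.sin(a)+z*-np.cos(a)*-1)])[0]
    print(q,'end top',proj(s,P(.225,.01)),'mid top',proj(s,P(.12,.01)))
L=outline_of(s,'bar');b=L[0]['region'].astype(np.float32);print(L[0]['bbox'])
cv2.imwrite('pics/c7.png',cv2.resize(s['frame'][200:380,290:490,::-1],(660,594),interpolation=2))
E
python3 d.py
```

```text
time_s: 15.73
tcp_pos: [0.4489, 0.1904, 0.1047]
eef_rot: [-179.8, 0.0, -77.9]
contact_force: [3.2, -0.0, 7.5]
gripper_width: 0.0231
gripper_force: 25.0
[0.4489 0.1904 0.1047] [ 3.2112 -0.0462  7.4753]
0.96 999
0.8 end top [394.3728 216.09  ] mid top [407.0714 254.6385]
0.85 end top [393.8648 219.5442] mid top [406.762  256.5089]
0.9 end top [393.4278 223.1416] mid top [406.4929 258.4843]
0.95 end top [393.0612 226.8735] mid top [406.2641 260.5594]
1.0 end top [392.7639 230.7314] mid top [406.0756 262.7292]
[312.3, 277.0, 411.4, 306.6]
```

View pics/c7.png

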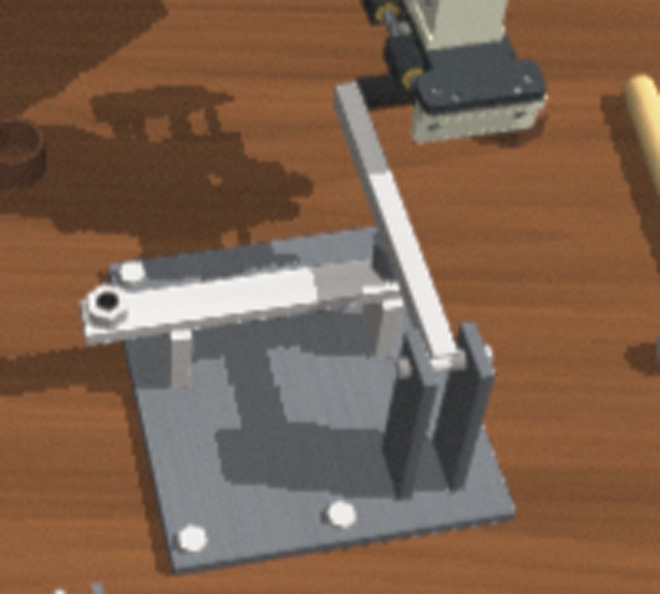

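```bash
python3 - <<'E'
from h import *
np.set_printoptions(precision=2,suppress=True)
F=[.5952,.0725,0,.2102]
print(np.mean([(capture('top'),r.get_state()['contact_force'])[1] for _ in range(6)],0))
s=capture('scene');m=outline_of(s,'lever')[0]['region']
# lever-arm end edge and mid columns
def P(q,d,z):
    a=.9-q;return proj(s,pts(F,[(.1-d*np.cos(a)+z*np.sin(a),.09,.125+d*np.sin(a)+z*np.cos(a))])[0])
for d in(.22,.225,.23,.235): print(d,'raised',P(0,d,.01),'level',P(.9,d,.01),P(.84,d,.01),P(.96,d,.01))
print('obs raised ~',(415.4,195.6),'level ~',(395.5,225.8))
E
```

```text
[3.85 0.01 6.89]
0.22 raised [415.12 196.57] level [394.01 224.73] [394.68 220.9 ] [393.45 228.74]
0.225 raised [414.89 193.91] level [393.43 223.14] [394.1  219.22] [392.86 227.26]
0.23 raised [414.67 191.24] level [392.85 221.57] [393.53 217.55] [392.27 225.78]
0.235 raised [414.44 188.57] level [392.27 220.  ] [392.95 215.89] [391.69 224.31]
obs raised ~ (415.4, 195.6) level ~ (395.5, 225.8)
```

```bash
python3 -c "
from plant import close_job;print(close_job())"
```

```text
the job is handed in; nothing more can be done
None
```

The bar lies square across both rests (measured about 3 mm off centre) and released, nut up and out. The fingers hold the lever at about 0.90–0.93 rad (level is 0.90) with about 7 N at the grip, and the job is handed in; no verdict came back.

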